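Set the label dispenser's dial to its zero line and latch it

ROBOT

A 6-joint arm with a two-finger parallel gripper is mounted at the origin on a cart in front of the work surface, level with it; the furniture and walls round the work are solid. World frame = base frame: x ahead of the robot, y to its left, z up, the work surface at z = 0. Lengths are in m, angles in rad, forces in N, time in s.
With the tool pointing down it reaches from about 0.375 to 0.9 m from the base axis. Payload 3.1 kg.
Tool frame: the origin (TCP) lies on the centre line of the jaws, within the pads' length; the fingertips stand 22 mm ahead of it and the grasp point (between the pads) lies 3 mm ahead of it; z points along the fingers, y is the line along which they close (so a half turn about z gives the same grasp; the last joint's range is limited). The gripper opens to 85 mm and grips with 20 to 120 N. Pads are 22 mm wide; open, the fingers measure 114 mm over their backs; the gripper's body (76 mm by 85 mm) begins 54 mm behind the grasp point. The pads swing forward as they close: fully open they stand 13 mm farther back than shut.
Start: joints at [-1.359, 0.527, 1.433, -0, 1.181, -0.178], TCP at [0.238, -0.578, 0.253] pointing down, gripper open.
Joint ranges: [-3.08, 3.08], [-0.75, 2.2], [0.22, 2.44], [-1.43, 4.57], [0, 2.65], [-2.85, 2.85]. Speed limits (rad/s): [2.79, 2.79, 3.14, 3.14, 3.14, 3.14].

INTERFACE

Orientations are given as a unit quaternion [x, y, z, w].
In Python, from station import manip gives the robot as it stands.
- The arm moves only by the tool run_rows, called after ">>>" by a JSON object that holds its "method" and its "body", one argument or row to a line. Schema: {"type":"object","properties":{"rows":{"type":"array","items":{"type":"object","properties":{"dx":{"type":"number"},"dy":{"type":"number"},"dz":{"type":"number"},"twist":{"type":"number"},"finger_gap":{"type":"number"}},"additionalProperties":false,"required":["finger_gap"]},"minItems":1,"maxItems":20},"grip_force":{"type":"number"},"only":{"type":"string"},"quiet":{"type":"boolean"},"lines":{"type":"string"}},"required":["rows"],"additionalProperties":false}. rows is a list of rows, 1 to 20 of them, each an object with the fields dx, dy, dz (the shift in units of 50 mm), twist (a turn about the tool's z in rad), finger_gap (the opening from 0.0 (shut) to 1.0 (fully open)); a field left out counts as zero (the opening has to be given); each row is the pose to reach, as a shift and turn from the pose commanded when the call began, along the tool's axes at that moment; what a row does not reach only later rows make up. A row lasts 1/10 s, in which the tool goes at most 0.05 m and 0.15 rad, less where a joint would pass 70% of its speed; a pose out of reach is approached as far as the arm can. The fingers move at their own pace and stop on an object; grip_force is the grip in N (left out, the last holds). Time passes only in rows, so rows that do not move let the fingers close. The tool returns the time, the measured TCP pose, the force, the opening and the grip force at its end. only (a regular expression) keeps the lines of the reply that match it, lines (a string "A,B") keeps lines A to B, and quiet returns only ok. Input that does not fit is refused with a message, and nothing moves.
- manip.sense(): the state, without advancing time (a new reading comes with each control period).
- manip.snapshot(name): name is "scene" or "top" or "wrist"; returns a dict with "pixels" (420x560x3 uint8, red, green, blue), "range_z" (420x560 float32, m along the optical axis (not along the pixel's ray), 0 where there is no reading), "fov_y" (degrees; the focal length in pixels is half the picture's height over the tangent of half this angle, whatever the lens; pixels are square), "cx", "cy" (the principal point, pixels), "R" (3x3) and "t" (3): a world point X has camera coordinates R X + t; the wrist camera has in their place "hand_eye" (4x4, takes a point from camera to tool coordinates, whose origin is the TCP and whose axes are the flange's). Camera axes: x right, y down, z forward; pixel columns grow to the right and rows downward; lengths in m; the calibration is good to about 2 mm. A picture is of the moment at which its call begins: read the wrist's pose just before it.
- manip.sign_off(): hands the job in; it is judged then, once.
The state is a dict: "t": time; "q": joint angles; "qd": joint speeds; "tau": joint torques, N m; "tcp_pos": TCP position; "tool_rot": TCP orientation; "force": force on the tool from outside, world axes, zero at the start; "ft_torque": the same for the moment, N m; "finger_gap": opening from 0.0 (shut) to 1.0 (fully open); "gripper_force": force on a finger pad.
Only numpy, scipy, OpenCV 4.12 (cv2) and the standard library are available. Lean on these libraries where they do the work, as an engineer would, in place of code of your own. Each camera call takes 0.05 s, during which the arm holds its last target. There are 200 camera calls.

TASK

Get the label dispenser on the desk ready for the next job: with a fingertip, push the grey bar of its black dial round until the index line at the pointed end of the bar lines up with the long zero line of the metal scale ring, leaving the latch out meanwhile. Then push the tab of the sliding latch behind the zero line inward until the latch is fully home in the dial's notch. Only push, gently; do not pinch or lift anything, and leave the stamp, ribbon core, tape dispenser and mouse where they are.

Things in the scene. Friction and masses are not known exactly. Their poses are not given: they have to be found in the camera images.
- dispenser: Grey bench-top label dispenser, 190 (x) x 280 (y) mm, deck 45 mm high, fixed to the desk. Origin: centre of its underside; x towards its rear, y towards its left, where a white label roll stands on edge between two dark plates (top 126 mm, all more than 80 mm from the dial's axis). The dial is at the right, its vertical axis at x 0, y -40 mm.
- dial (a joint): Turn of the black dial, rad, positive counter-clockwise seen from above; free to turn either way for many turns, stays where it is left (friction 0.06 N m: about 2 N near the end of the bar). At 0 its index points along the dispenser's -y axis.
- dial_bar (a point): Centre of the top face of the dial's bar, on the dial's axis, 87 mm above the desk; turns with the dial: its -y axis is the direction of the index. The grey bar is 13 mm wide and stands 24 mm high on the dial's flat top (63 mm above the desk); from the axis it runs 29 mm to its pointed end (index end) and 39 mm to its round end. The dial's fluted rim has a radius of 46 mm.
- dial_index (a point): The index: point on the dial's rim, 46 mm from the axis and 63 mm above the desk, straight out from the pointed end of the bar, where a white line on the dial's top ends at the only notch in the rim (9 mm wide). Its axes turn with the dial: -y points outward, x along the rim.
- scale_ring: Flat aluminium scale ring, outer radius 64 mm, top 50 mm above the desk, clamped round the dial (does not turn). Origin: on the dial's axis, at deck height (45 mm). Its -y axis points along the zero line to the latch. Short dark lines every 10 degrees; the zero line is longer and thicker and ends at a dark steel guide block (26 mm wide, 66 to 88 mm from the axis, top 73 mm above the desk).
- zero_line (a point): Middle of the zero line on the ring, 56 mm from the dial's axis, 50 mm above the desk; it does not move during the task. The line is continued by a white line along the top of the guide block.
- latch (a joint): Travel of the latch slide, m: 0 = out, as at the start, 0.020 = fully home. It slides straight towards the dial's axis (scale ring's +y), needs about 2 N and stays where it is left. Its 6 mm wide round nose is blocked by the dial's rim at about 0.014 unless the notch is there; a misalignment of a few mm is centred by the nose.
- latch_tab (a point): Centre of the outer face of the latch's black upright tab; moves with the latch. 116 mm from the dial's axis when out, 96 mm when home, 67 mm above the desk. The tab is 24 mm wide, 8 mm thick and reaches from 51 to 85 mm above the desk. Push it towards the dial's axis.
- rubber_stamp: Loose wooden rubber stamp, 76 mm high, foot 27 x 55 mm; origin at the centre of its underside. To be left alone.
- ribbon_core: Loose upright cardboard tube, 33 mm wide, 70 mm high; origin at the centre of its underside. To be left alone.
- tape_dispenser: Loose green tape dispenser, 150 x 38 x 86 mm; origin at the centre of its underside. To be left alone.
- mouse: Loose black computer mouse, 108 x 60 x 39 mm; origin at the centre of its underside. To be left alone.

How it is judged:
By the outcome, as a careful person would: the job done as asked, in the order asked, and still so for the second after the job is handed in, with the robot touching nothing.
It also fails if it takes over 61 s, if anything falls off the work surface, if the arm or the gripper's body presses on something with over 40 N, if the wrist force passes 120 N, or if a joint passes its speed limit or range.

## Working session

There is one attempt and no reset: what is moved stays moved. The work goes in short steps, Python scripts to look and compute and a tool call to move; the robot and the scene stay as the last step left them, time stands still between calls to the robot, and variables do not carry over. Pictures are saved under pics/ and viewed, at most 10 in all, crops included, and the job is handed in when it is done.

```bash
mkdir -p pics; ls
```

Create h.py:
```python
from station import manip
import numpy as np, cv2
from scipy.spatial.transform import Rotation as Ro
def snap(n,f):
    s=manip.sense(); d=manip.snapshot(n); d["s"]=s
    cv2.imwrite(f"pics/{f}.png",d["pixels"][...,::-1]); np.savez(f"pics/{f}.npz",**{k:v for k,v in d.items() if k!="s"},pos=s["tcp_pos"],rot=s["tool_rot"])
    return d
def load(f): return dict(np.load(f"pics/{f}.npz"))
def cam(d):
    f=d["pixels"].shape[0]/2/np.tan(np.radians(d["fov_y"])/2)
    if "hand_eye" in d:
        T=np.eye(4);T[:3,:3]=Ro.from_quat(d["rot"]).as_matrix();T[:3,3]=d["pos"]
        W=T@d["hand_eye"]; R=W[:3,:3]; c=W[:3,3]
    else: R=d["R"].T; c=-R@d["t"]
    return f,R,c
def ray(d,u,v):
    f,R,c=cam(d); return c,R@np.array([(u-d["cx"])/f,(v-d["cy"])/f,1])
def atz(d,u,v,z):
    c,r=ray(d,u,v); return c+r*(z-c[2])/r[2]
def dep(d,u,v):
    c,r=ray(d,u,v); return c+r*float(d["range_z"][int(round(v)),int(round(u))])
def proj(d,X):
    f,R,c=cam(d); p=R.T@(np.asarray(X)-c); return p[0]/p[2]*f+d["cx"],p[1]/p[2]*f+d["cy"]
```

Run:
```python
from h import *
a=snap("scene","s0");b=snap("top","t0");c=snap("wrist","w0")
s=manip.sense();print(s["t"],s["tcp_pos"],s["tool_rot"],s["finger_gap"])
```

```text
pics
station.py
0.15 [ 0.23741665 -0.57759162  0.25255046] [ 9.81061724e-01  1.93693524e-01 -3.06215604e-05 -8.44100489e-04] 0.9994439804726537
```

View pics/t0.png

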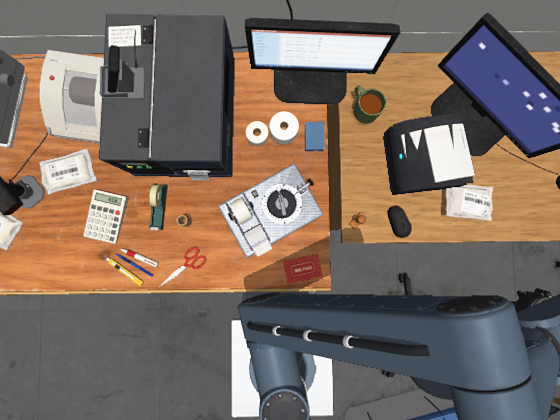

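View pics/s0.png

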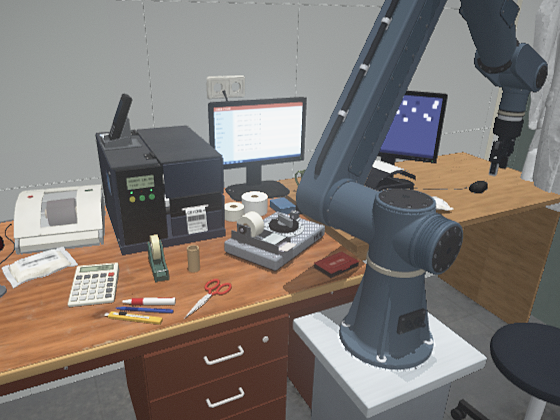

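The top view shows the dispenser at about (270,212), the dial near (282,203) and the latch near (305,185), pointing right and to the rear. I'll measure roughly and enlarge.

Run:
```python
from h import *
d=load("t0")
print(cam(d)[2],cam(d)[0])
for p in [(282,203),(305,185),(220,205),(258,256),(321,214),(293,167),(357,219),(183,220)]: print(p,atz(d,*p,.06).round(3),dep(d,*p).round(3))
cv2.imwrite("pics/t0c.png",cv2.resize(d["pixels"][155:275,210:370,::-1],None,fx=5,fy=5,interpolation=cv2.INTER_CUBIC))
```

```text
[0.40809694 0.01530373 1.31188872] 402.6508413027975
(282, 203) [ 0.517 -0.007  0.06 ] [ 0.515 -0.006  0.089]
(305, 185) [ 0.573 -0.08   0.06 ] [ 0.572 -0.08   0.062]
(220, 205) [0.513 0.186 0.06 ] [0.514 0.189 0.043]
(258, 256) [0.354 0.069 0.06 ] [ 0.351  0.072 -0.001]
(321, 214) [ 0.481 -0.128  0.06 ] [ 0.482 -0.13   0.044]
(293, 167) [ 0.63  -0.043  0.06 ] [ 0.632 -0.044  0.048]
(357, 219) [ 0.464 -0.24   0.06 ] [ 0.464 -0.239  0.065]
(183, 220) [0.467 0.301 0.06 ] [0.47  0.314 0.003]
```

View pics/t0c.png

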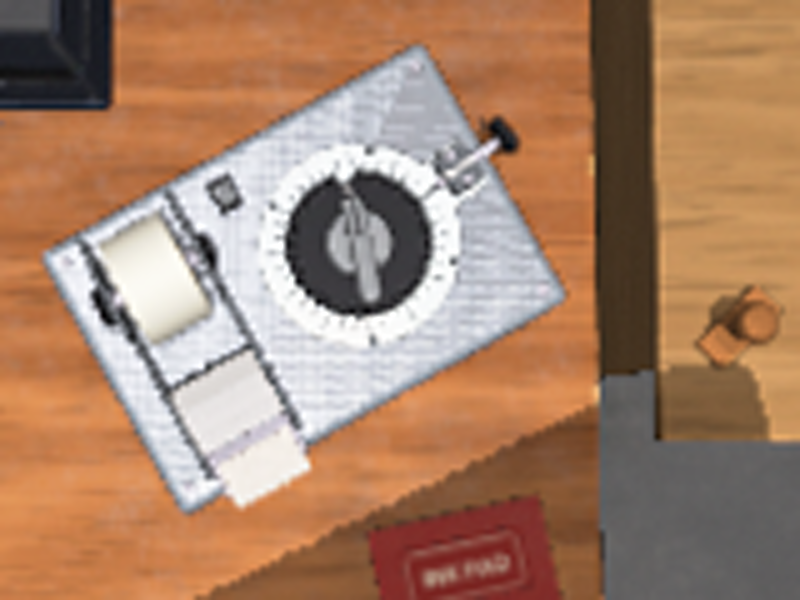

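Run:
```python
from h import *
d=load("w0");print(d["hand_eye"].round(3),cam(d)[0],d["cx"],d["cy"])
R=Ro.from_quat(d["rot"]).as_matrix();print(R.round(3))
# cam above (0.53,-0.03)
f,Rc,c=cam(d); print(c, Rc.round(2))
off=c-d["pos"]; tgt=np.array([.53,-.03,0.36])-off; tgt[2]=.30
print("tcp tgt",tgt,"tool shift",R.T@(tgt-d["pos"]))
```

```text
[[ 0.001 -0.965 -0.264  0.066]
 [ 1.     0.001 -0.001 -0.001]
 [ 0.001 -0.264  0.965 -0.121]
 [ 0.     0.     0.     1.   ]] 296.1076035623283 278.11735613843723 210.3547496309605
[[ 0.925  0.38  -0.   ]
 [ 0.38  -0.925  0.002]
 [ 0.    -0.002 -1.   ]]
[ 0.29753364 -0.55153529  0.37304767] [[ 0.38 -0.89 -0.24]
 [-0.92 -0.37 -0.1 ]
 [-0.    0.26 -0.96]]
tcp tgt [ 0.46987685 -0.05601393  0.3       ] tool shift [ 0.41322284 -0.39416576 -0.0466975 ]
```
Camera tilts toward the TCP (-x tool direction, 15°). Camera at +66mm x tool; looks toward the TCP. Center of view at distance ~.3: shifts -.08 in x. So camera should be further: TCP slightly past... View center at floor ~ TCP-ish. Put TCP roughly over (0.515,-0.02)? Fingers open obstruct view? Then dial at view centre partly hidden by fingers? TCP in camera at 0.12 depth; fingers at center-bottom... Dial at 60mm offset along +x tool from TCP is good: as computed, dial directly below camera → appears 15° up/down from center = 79px. Good. In between: go with this target, z .28. Close gripper meanwhile. 0.57 m / .05=12 rows.

Units first: shifts go in units of 50 mm. So -0.05 m is -1, 0.413 m is 8.26.

>>> {"method": "run_rows", "body": {
  "rows": [
    {"dx":4, "dy":-4, "dz":-1, "finger_gap":0.0},
    {"dx":4, "dy":-4, "dz":-1, "finger_gap":0.0},
    {"dx":4, "dy":-4, "dz":-1, "finger_gap":0.0},
    {"dx":4, "dy":-4, "dz":-1, "finger_gap":0.0},
    {"dx":4, "dy":-4, "dz":-1, "finger_gap":0.0},
    {"dx":4, "dy":-4, "dz":-1, "finger_gap":0.0},
    {"dx":8.26, "dy":-7.88, "dz":-0.6, "finger_gap":0},
    {"dx":8.26, "dy":-7.88, "dz":-0.6, "finger_gap":0},
    {"dx":8.26, "dy":-7.88, "dz":-0.6, "finger_gap":0},
    {"dx":8.26, "dy":-7.88, "dz":-0.6, "finger_gap":0},
    {"dx":8.26, "dy":-7.88, "dz":-0.6, "finger_gap":0},
    {"dx":8.26, "dy":-7.88, "dz":-0.6, "finger_gap":0},
    {"dx":8.26, "dy":-7.88, "dz":-0.6, "finger_gap":0},
    {"dx":8.26, "dy":-7.88, "dz":-0.6, "finger_gap":0}
  ],
  "grip_force": 20
}}

```text
t: 1.55
tcp_pos: [0.4697, -0.0559, 0.2831]
tool_rot: [0.981, 0.195, -0.0, 0.0]
force: [0.1, -0.3, -0.3]
finger_gap: 0.001
gripper_force: 0.0
```

Run:
```python
from h import *
d=snap("wrist","w1");s=manip.sense();print(s["t"],s["tcp_pos"])
```

```text
1.6 [ 0.4695414  -0.05682454  0.28313805]
```

View pics/w1.png

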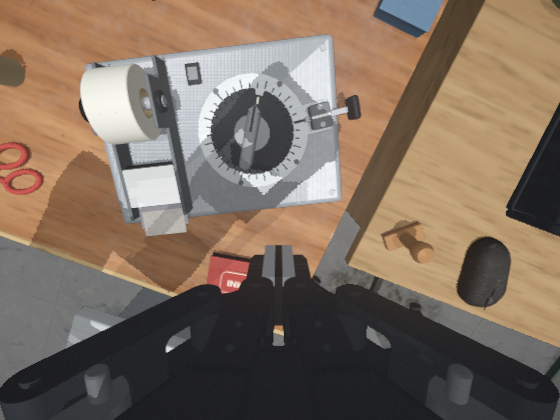

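The wrist view shows the dial at about (252,130), the guide block at (319,116), the tab at (353,107), and the bar with its pointed end up near (257,98).

Run:
```python
from h import *
d=load("w1")
cv2.imwrite("pics/w1c.png",cv2.resize(d["pixels"][70:190,200:360,::-1],None,fx=5,fy=5,interpolation=cv2.INTER_CUBIC))
for p in [(252,130),(353,107),(319,116),(258,90),(257,103),(247,155)]: print(p,dep(d,*p).round(4))
```

```text
(252, 130) [ 0.5186 -0.0046  0.0867]
(353, 107) [ 0.5792 -0.0915  0.0837]
(319, 116) [ 0.5588 -0.0642  0.0728]
(258, 90) [0.56   0.0078 0.0492]
(257, 103) [0.5461 0.0024 0.064 ]
(247, 155) [ 0.4927 -0.0089  0.0862]
```

View pics/w1c.png

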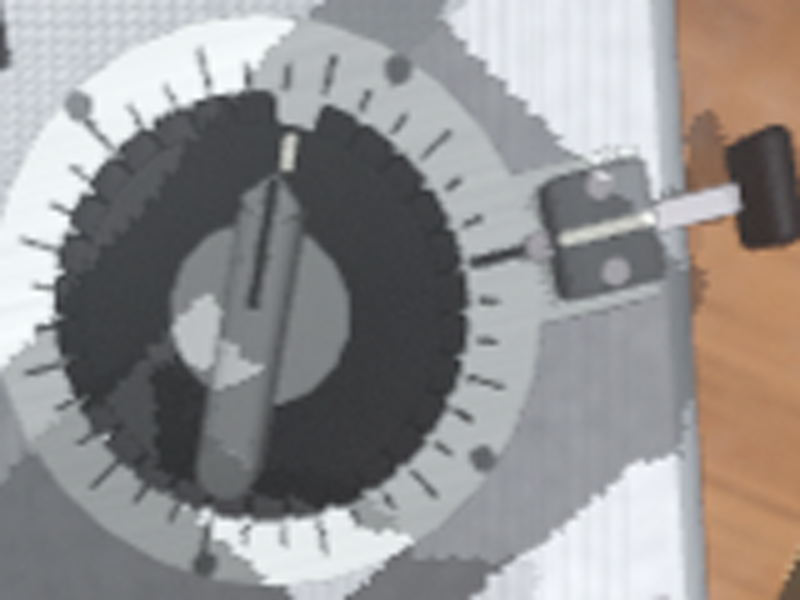

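The crop clearly shows the notch and white line at (288,150), the zero line at (475,262)–(525,250), the block line at (560,243)–(655,217), and the tab top centred near (760,187), all in crop pixels.

Run:
```python
from h import *
from scipy.optimize import least_squares
d=load("w1");t=load("t0")
P=lambda x,y,z: atz(d,200+x/5-.4,70+y/5-.4,z)
E=np.array([P(x,y,.05) for x,y in [(2,370),(270,18),(268,583),(545,300),(468,110),(412,537),(535,375),(318,28),(10,190)]])
r=least_squares(lambda p:np.hypot(E[:,0]-p[0],E[:,1]-p[1])-p[2],[.52,0,.064]);print("ring",r.x,(r.fun*1e3).round(1))
c=r.x[:2]
tip=P(275,178,.087);end=P(222,503,.087);print("tip,end",tip,end,np.linalg.norm(tip-end))
ax=end[:2]+(tip-end)[:2]*39/68;print("axis from bar",ax)
def ang(p,c=c): v=p[:2]-c;return np.degrees(np.arctan2(v[1],v[0])).round(1),np.hypot(*v).round(4)
print("bar dir",np.degrees(np.arctan2(*(tip-end)[1::-1])))
print("notch line",ang(P(292,135,.063)),ang(P(287,170,.063)))
print("zero",ang(P(475,262,.05)),ang(P(525,250,.05)))
print("block",ang(P(560,243,.073)),ang(P(655,217,.073)))
print("tab corners",[ (P(x,y,.085).round(4),ang(P(x,y,.085))) for x,y in [(728,150),(785,125),(750,247),(805,240)]])
# depth based: bar top, tab top
M=[]
H,W=d["range_z"].shape
f,R,cc=cam(d);v,u=np.mgrid[:H,:W];X=np.stack([(u-d["cx"])/f,(v-d["cy"])/f,np.ones((H,W))],-1)*d["range_z"][...,None]@R.T+cc
near=np.hypot(X[...,0]-c[0],X[...,1]-c[1])
b=X[(near<.045)&(X[...,2]>.082)&(X[...,2]<.095)];print("bar",len(b),b.mean(0),cv2.minAreaRect((b[:,:2]*1000).astype(np.float32)))
b=X[(near<.13)&(near>.095)&(X[...,2]>.075)&(X[...,1]<-.05)];print("tab",len(b),b.mean(0),np.percentile(b[:,2],[5,95]),cv2.minAreaRect((b[:,:2]*1000).astype(np.float32)))
# triangulate bar hub end with top view (crop5x at 210,155)
for a,bb,n in [((275,178),(347,190),"tip"),((222,500),(372,302),"end"),((780,185),(505,135),"tab")]:
    c1,r1=ray(d,200+a[0]/5-.4,70+a[1]/5-.4);c2,r2=ray(t,210+bb[0]/5-.4,155+bb[1]/5-.4)
    s=np.linalg.lstsq(np.c_[r1,-r2],c2-c1,rcond=None)[0];print(n,c1+s[0]*r1,c2+s[1]*r2)
```

```text
ring [ 0.51532824 -0.00373631  0.06312758] [ 0.4 -0.3  0.   1.   0.3 -1.3  0.6 -1.1  0.5]
tip,end [0.54212473 0.00174149 0.087     ] [ 0.47661385 -0.01167687  0.087     ] 0.06687098235156254
axis from bar [ 0.51418627 -0.00398105]
bar dir 11.575583055785504
notch line (np.float64(11.6), np.float64(0.0381)) (np.float64(11.3), np.float64(0.0309))
zero (np.float64(-54.0), np.float64(0.0491)) (np.float64(-54.1), np.float64(0.0608))
block (np.float64(-54.6), np.float64(0.0663)) (np.float64(-54.1), np.float64(0.087))
tab corners [(array([ 0.5823, -0.0808,  0.085 ]), (np.float64(-49.0), np.float64(0.1021))), (array([ 0.591 , -0.0893,  0.085 ]), (np.float64(-48.5), np.float64(0.1142))), (array([ 0.5671, -0.0932,  0.085 ]), (np.float64(-59.9), np.float64(0.1034))), (array([ 0.5727, -0.103 ,  0.085 ]), (np.float64(-60.0), np.float64(0.1147)))]
bar 772 [ 0.51025787 -0.00500946  0.08667979] ((509.95623779296875, -4.804967880249023), (66.156005859375, 13.177382469177246), 11.136255264282227)
tab 4707 [ 0.49960232 -0.09909692  0.33496703] [0.31467508 0.35479733] ((532.230712890625, -97.47423553466797), (118.05622100830078, 20.681028366088867), 1.6315383911132812)
tip [5.41504411e-01 1.69671295e-04 1.02932459e-01] [0.54485198 0.00244282 0.10328705]
end [ 0.47782027 -0.01165756  0.09065409] [ 0.47767974 -0.01205246  0.09065493]
tab [ 0.58270569 -0.09649784  0.06998818] [ 0.58194946 -0.09662501  0.06989379]
```

Add to h.py:
```python
C=np.array([.515,-.004]); 
def pose(th,r,L,z):
    "TCP beside round end of bar at bar angle th (deg); yaw of tool -y along push"
    p=np.radians(th+180); e=np.array([np.cos(p),np.sin(p)]); n=np.array([-e[1],e[0]])
    return np.r_[C+r*e+L*n,z]
def shift(X,pushdeg):
    s=manip.sense();R=Ro.from_quat(s["tool_rot"]).as_matrix()
    y=-R[:,1];cur=np.degrees(np.arctan2(y[1],y[0]))
    return (R.T@(np.asarray(X)-s["tcp_pos"])).round(4),np.radians((cur-pushdeg+180)%360-180).round(3)
```

Run:
```python
from h import *
print(manip.sense()["q"])
for L,z in [(.024,.14),(.024,.092)]: print(shift(pose(11.5,.027,L,z),101.5))
```

```text
[-3.56968853e-01  2.82931873e-01  1.76413491e+00 -6.87054387e-04
  1.09507907e+00  8.23494176e-01]
(array([ 0.0312, -0.0131,  0.1431]), np.float64(0.19))
(array([ 0.0313, -0.0131,  0.1911]), np.float64(0.19))
```

To row units: 0.191 m is 3.82, 0.19 m is 3.8.

>>> {"method": "run_rows", "body": {
  "rows": [
    {"dx":0.62, "dy":-0.26, "dz":1, "twist":0.1, "finger_gap":0},
    {"dx":0.62, "dy":-0.26, "dz":2, "twist":0.19, "finger_gap":0},
    {"dx":0.62, "dy":-0.26, "dz":2.86, "twist":0.19, "finger_gap":0},
    {"dx":0.62, "dy":-0.26, "dz":3.3, "twist":0.19, "finger_gap":0},
    {"dx":0.62, "dy":-0.26, "dz":3.8, "twist":0.19, "finger_gap":0},
    {"dx":0.62, "dy":-0.26, "dz":3.82, "twist":0.19, "finger_gap":0},
    {"dx":0.62, "dy":-0.26, "dz":3.82, "twist":0.19, "finger_gap":0}
  ]
}}

```text
t: 2.3
tcp_pos: [0.4934, -0.0342, 0.0923]
tool_rot: [0.995, 0.099, -0.0, -0.0]
force: [1.1, -0.2, 0.5]
finger_gap: -0.001
gripper_force: 0.0
```

Run:
```python
from h import *
for th in [11.5,11.5-8,11.5-16,-12.5,-20.5]: print(th,shift(pose(th,.027,.014,.092),th+90))
d=snap("wrist","w2");print(manip.sense()["t"])
```

```text
11.5 (array([ 0.0002, -0.0113,  0.0003]), np.float64(-0.003))
3.5 (array([-0.0015, -0.0152,  0.0003]), np.float64(0.137))
-4.5 (array([-0.0027, -0.0192,  0.0003]), np.float64(0.276))
-12.5 (array([-0.0032, -0.0235,  0.0003]), np.float64(0.416))
-20.5 (array([-0.0032, -0.0277,  0.0003]), np.float64(0.555))
2.35
```

View pics/w2.png

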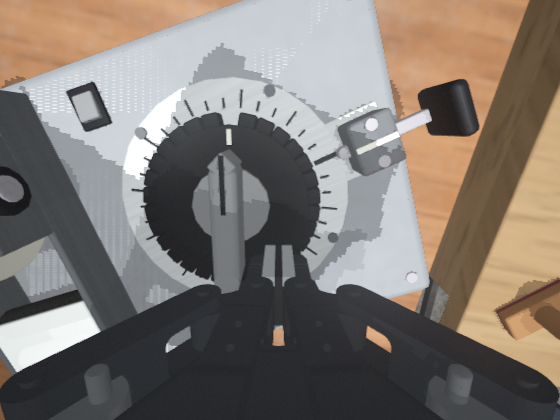

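The fingertip at (278,250) stands just right of the bar's round end, clear of it, and the bar has not moved. I'll start the arc.

>>> {"method": "run_rows", "body": {
  "rows": [
    {"dy":-0.08, "finger_gap":0},
    {"dy":-0.16, "finger_gap":0},
    {"dy":-0.22, "finger_gap":0},
    {"dx":-0.02, "dy":-0.26, "twist":0.07, "finger_gap":0},
    {"dx":-0.03, "dy":-0.3, "twist":0.137, "finger_gap":0},
    {"dx":-0.04, "dy":-0.34, "twist":0.206, "finger_gap":0},
    {"dx":-0.054, "dy":-0.38, "twist":0.276, "finger_gap":0},
    {"dx":-0.06, "dy":-0.43, "twist":0.346, "finger_gap":0},
    {"dx":-0.064, "dy":-0.47, "twist":0.416, "finger_gap":0},
    {"dx":-0.064, "dy":-0.514, "twist":0.486, "finger_gap":0},
    {"dx":-0.064, "dy":-0.554, "twist":0.555, "finger_gap":0},
    {"dx":-0.064, "dy":-0.554, "twist":0.555, "finger_gap":0}
  ]
}}

```text
t: 3.55
tcp_pos: [0.4853, -0.006, 0.093]
tool_rot: [0.984, -0.176, 0.001, 0.0]
force: [-0.3, -1.4, 0.9]
finger_gap: -0.001
gripper_force: 0.9
```

Run:
```python
from h import *
for th in [-20.5,-24.5,-28.5,-32.5,-36.5,-40.5,-44.5,-48.5]: print(th,shift(pose(th,.027,.014,.092),th+90))
d=snap("wrist","w3");s=manip.sense();print(s["t"],s["force"],s["q"][5])
```

```text
-20.5 (array([0.0001, 0.0017, 0.001 ]), np.float64(0.003))
-24.5 (array([-0.0008, -0.0002,  0.001 ]), np.float64(0.073))
-28.5 (array([-0.0015, -0.0022,  0.001 ]), np.float64(0.143))
-32.5 (array([-0.0022, -0.0042,  0.001 ]), np.float64(0.213))
-36.5 (array([-0.0026, -0.0063,  0.001 ]), np.float64(0.283))
-40.5 (array([-0.003 , -0.0084,  0.001 ]), np.float64(0.352))
-44.5 (array([-0.0032, -0.0105,  0.001 ]), np.float64(0.422))
-48.5 (array([-0.0032, -0.0126,  0.001 ]), np.float64(0.492))
3.6 [ 0.72148648 -1.14130462  0.97753227] 1.6806709042593353
```

View pics/w3.png

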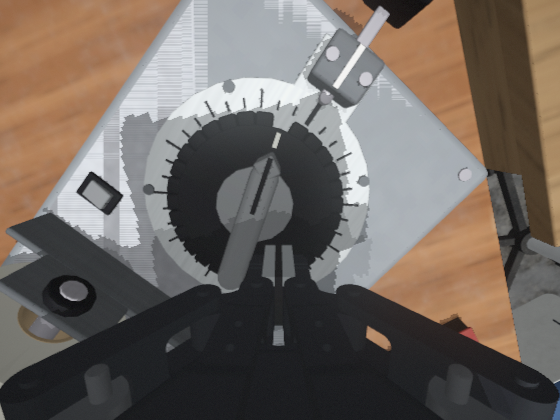

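The bar has turned with the fingertip. The white index line is at (278,140), the bar's tip at about (270,155) and the zero line at (313,113).

Add to h.py:
```python
def ang(p,c=C): v=p[:2]-c;return np.degrees(np.arctan2(v[1],v[0])).round(1),np.hypot(*v).round(4)
```

Run:
```python
from h import *
d=load("w3")
print("w3 idx",ang(atz(d,278,140,.063)),"tip",ang(atz(d,272,153,.087)),"zero",ang(atz(d,314,113,.05)),"blk",ang(atz(d,361,69,.073)), "hub",atz(d,254,205,.087))
```

```text
w3 idx (np.float64(-40.1), np.float64(0.0346)) tip (np.float64(-38.6), np.float64(0.0295)) zero (np.float64(-54.0), np.float64(0.0553)) blk (np.float64(-57.5), np.float64(0.0792)) hub [ 0.51967929 -0.00702441  0.087     ]
```

Run:
```python
from h import *
s=manip.sense();v=s["tcp_pos"][:2]-C
for a in [-4,-8,-12,-14.5]:
    w=Ro.from_euler('z',a,degrees=True).as_matrix()[:2,:2]@v
    print(a,shift(np.r_[C+w,s["tcp_pos"][2]],69.5+a))
```

```text
-4 (array([-0.0008, -0.0019, -0.    ]), np.float64(0.074))
-8 (array([-0.0014, -0.0039, -0.    ]), np.float64(0.144))
-12 (array([-0.002 , -0.0059, -0.    ]), np.float64(0.214))
-14.5 (array([-0.0022, -0.0072, -0.    ]), np.float64(0.257))
```

>>> {"method": "run_rows", "body": {
  "rows": [
    {"dx":-0.016, "dy":-0.04, "twist":0.07, "finger_gap":0},
    {"dx":-0.028, "dy":-0.08, "twist":0.14, "finger_gap":0},
    {"dx":-0.04, "dy":-0.12, "twist":0.21, "finger_gap":0},
    {"dx":-0.04, "dy":-0.12, "twist":0.21, "finger_gap":0}
  ]
}}

```text
t: 4.0
tcp_pos: [0.4849, 0.0002, 0.0925]
tool_rot: [0.961, -0.278, -0.0, 0.0]
force: [-0.2, -2.3, 1.6]
finger_gap: -0.001
gripper_force: 1.1
```

Run:
```python
from h import *
d=snap("wrist","w4");s=manip.sense();print(s["t"],s["force"],s["tcp_pos"])
cv2.imwrite("pics/w4c.png",cv2.resize(d["pixels"][20:270,170:470,::-1],None,fx=2.4,fy=2.4,interpolation=cv2.INTER_CUBIC))
```

```text
4.05 [-0.6621689  -2.73174056  0.74223997] [4.84901310e-01 1.67450415e-04 9.24966312e-02]
```

View pics/w4c.png

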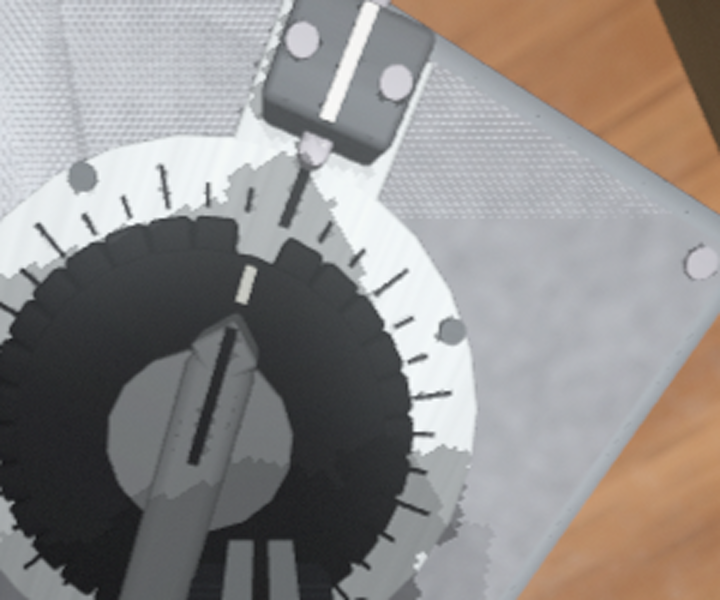

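The index line at crop (247,285) and the notch at (262,245) are still about one tick short of the zero line at (285,225)–(305,175).

Add to h.py:
```python
def crop(d,x,y,z,u0=170,v0=20,k=2.4): return atz(d,u0+(x+.5)/k-.5,v0+(y+.5)/k-.5,z)
```

Run:
```python
from h import *
d=load("w4");p=lambda *a:ang(crop(d,*a))
print("idx",p(251,267,.063),p(243,302,.063),"barline",p(232,328,.087),"zero",p(285,225,.05),p(305,175,.05),"blk",p(326,120,.073),p(372,5,.073))
a,b=crop(d,243,302,.063),crop(d,251,267,.063);v=b-a;print("idx dir",np.degrees(np.arctan2(v[1],v[0])))
a,b=crop(d,194,464,.087),crop(d,232,328,.087);v=b-a;print("bar dir",np.degrees(np.arctan2(v[1],v[0])))
a,b=crop(d,326,120,.073),crop(d,372,5,.073);v=b-a;print("blk dir",np.degrees(np.arctan2(v[1],v[0])))
a,b=crop(d,285,225,.05),crop(d,305,175,.05);v=b-a;print("zero dir",np.degrees(np.arctan2(v[1],v[0])))
s=manip.sense();v=s["tcp_pos"][:2]-C
for a in [-5,-9,-10]:
    w=Ro.from_euler('z',a,degrees=True).as_matrix()[:2,:2]@v
    print(a,shift(np.r_[C+w,s["tcp_pos"][2]],57.5+a))
```

```text
idx (np.float64(-48.6), np.float64(0.0378)) (np.float64(-49.3), np.float64(0.0307)) barline (np.float64(-48.5), np.float64(0.0272)) zero (np.float64(-54.0), np.float64(0.0485)) (np.float64(-54.1), np.float64(0.0596)) blk (np.float64(-53.8), np.float64(0.0667)) (np.float64(-54.0), np.float64(0.0865))
idx dir -45.74555190751061
bar dir -48.59954895063846
blk dir -54.61387332951558
zero dir -54.59560554074676
-5 (array([-0.001 , -0.0025,  0.    ]), np.float64(0.092))
-9 (array([-0.0016, -0.0045,  0.    ]), np.float64(0.162))
-10 (array([-0.0018, -0.005 ,  0.    ]), np.float64(0.179))
```

>>> {"method": "run_rows", "body": {
  "rows": [
    {"dx":-0.01, "dy":-0.028, "twist":0.05, "finger_gap":0},
    {"dx":-0.02, "dy":-0.056, "twist":0.1, "finger_gap":0},
    {"dx":-0.02, "dy":-0.056, "twist":0.1, "finger_gap":0}
  ]
}}

```text
t: 4.35
tcp_pos: [0.4853, 0.0031, 0.0924]
tool_rot: [0.946, -0.326, -0.001, 0.0]
force: [-1.3, -1.6, 2.3]
finger_gap: -0.002
gripper_force: 1.3
```

Run:
```python
from h import *
d=snap("wrist","w5");s=manip.sense();print(s["t"],s["force"],s["tcp_pos"])
cv2.imwrite("pics/w5c.png",cv2.resize(d["pixels"][20:270,170:470,::-1],None,fx=2.4,fy=2.4,interpolation=cv2.INTER_CUBIC))
```

```text
4.4 [-1.92592416 -1.44469539  2.82656571] [0.48528971 0.00303401 0.09235221]
```

View pics/w5c.png

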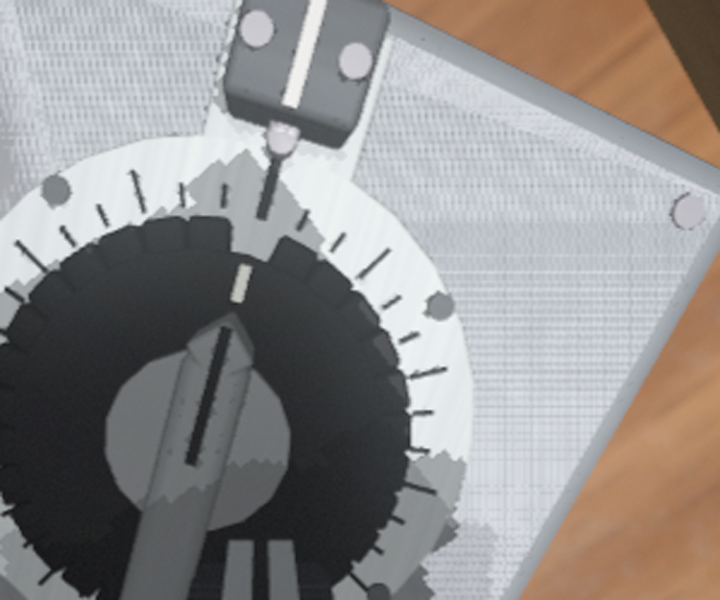

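The index line at crop (241,283) now nearly lines up with the zero line at (262,215)–(276,160).

Run:
```python
from h import *
d=load("w5");p=lambda *a:ang(crop(d,*a))
print("idx",p(245,266,.063),p(237,300,.063),"barline",p(226,328,.087),"zero",p(262,217,.05),p(276,160,.05),"blk",p(290,105,.073),p(320,3,.073))
print("notch edges",p(230,245,.063),p(277,255,.063))
a,b=crop(d,191,464,.087),crop(d,226,328,.087);v=b-a;print("bar dir",np.degrees(np.arctan2(v[1],v[0])))
s=manip.sense();v=s["tcp_pos"][:2]-C
for a in [-1,-2]:
    w=Ro.from_euler('z',a,degrees=True).as_matrix()[:2,:2]@v
    print(a,shift(np.r_[C+w,s["tcp_pos"][2]],51.8+a))
```

```text
idx (np.float64(-53.1), np.float64(0.0377)) (np.float64(-53.3), np.float64(0.0307)) barline (np.float64(-52.9), np.float64(0.027)) zero (np.float64(-53.9), np.float64(0.0485)) (np.float64(-53.6), np.float64(0.0604)) blk (np.float64(-53.8), np.float64(0.0669)) (np.float64(-54.1), np.float64(0.0839))
notch edges (np.float64(-47.5), np.float64(0.0411)) (np.float64(-60.9), np.float64(0.0419))
bar dir -53.244382343774184
-1 (array([-0.0002, -0.0005,  0.    ]), np.float64(0.021))
-2 (array([-0.0004, -0.001 ,  0.    ]), np.float64(0.039))
```

To row units: -0.1 m is -2, -0.09 m is -1.8.

>>> {"method": "run_rows", "body": {
  "rows": [
    {"dx":-0.004, "dy":-0.01, "twist":0.015, "finger_gap":0},
    {"dx":-0.004, "dy":-0.01, "twist":0.015, "finger_gap":0},
    {"dy":0.08, "twist":0.015, "finger_gap":0},
    {"dy":0.24, "twist":0.015, "finger_gap":0},
    {"dy":0.24, "dz":-0.8, "twist":0.015, "finger_gap":0},
    {"dy":0.24, "dz":-1.8, "twist":0.015, "finger_gap":0},
    {"dy":0.24, "dz":-2, "twist":0.015, "finger_gap":0},
    {"dy":0.24, "dz":-2, "twist":0.015, "finger_gap":0}
  ]
}}

```text
t: 5.2
tcp_pos: [0.4796, -0.0071, 0.1941]
tool_rot: [0.943, -0.334, 0.003, -0.0]
force: [0.0, 0.1, -0.6]
finger_gap: 0.0
gripper_force: 0.0
```

Run:
```python
from h import *
n=np.array([np.cos(np.radians(-54)),np.sin(np.radians(-54))])
for r,z in [(.145,.19),(.145,.085),(.129,.085),(.107,.085)]: print(r,np.r_[C+r*n,z],shift(np.r_[C+r*n,z],126-90+180-180+0 if 0 else 36))
print(manip.sense()["q"])
```

```text
0.145 [ 0.60022886 -0.12130746  0.19      ] (array([0.1655, 0.0129, 0.0049]), np.float64(0.262))
0.145 [ 0.60022886 -0.12130746  0.085     ] (array([0.165 , 0.0132, 0.1099]), np.float64(0.262))
0.129 [ 0.5908243  -0.10836319  0.085     ] (array([0.1496, 0.009 , 0.1098]), np.float64(0.262))
0.107 [ 0.57789302 -0.09056482  0.085     ] (array([0.1283, 0.0033, 0.1097]), np.float64(0.262))
[-2.48514859e-01  4.23710950e-01  1.85504045e+00  2.93237225e-04
  8.57282384e-01  2.00245041e+00]
```

>>> {"method": "run_rows", "body": {
  "rows": [
    {"dx":1, "dy":0.08, "twist":0.1, "finger_gap":0},
    {"dx":2, "dy":0.16, "twist":0.2, "finger_gap":0},
    {"dx":3, "dy":0.24, "twist":0.262, "finger_gap":0},
    {"dx":3.3, "dy":0.26, "dz":0.1, "twist":0.262, "finger_gap":0},
    {"dx":3.3, "dy":0.26, "dz":0.1, "twist":0.262, "finger_gap":0},
    {"dx":3.3, "dy":0.26, "dz":0.1, "twist":0.262, "finger_gap":0},
    {"dx":3.3, "dy":0.26, "dz":0.1, "twist":0.262, "finger_gap":0}
  ]
}}

```text
t: 5.9
tcp_pos: [0.5966, -0.1191, 0.1861]
tool_rot: [0.891, -0.454, -0.002, 0.0]
force: [0.1, 0.2, -0.3]
finger_gap: 0.002
gripper_force: 0.0
```

Run:
```python
from h import *
d=snap("wrist","w6");t=snap("top","t6");s=manip.sense();print(s["t"],s["tcp_pos"])
cv2.imwrite("pics/m6.png",cv2.resize(np.hstack([d["pixels"],t["pixels"][150:262,210:360].repeat(1,0).copy() if 0 else cv2.resize(t["pixels"][155:275,230:350],(420,420),interpolation=cv2.INTER_CUBIC)])[...,::-1],(800,343)))
n=np.array([np.cos(np.radians(-54)),np.sin(np.radians(-54))])
for r,z in [(.145,.085),(.129,.085),(.107,.085)]: print(r,shift(np.r_[C+r*n,z],36))
```

```text
6.0 [ 0.59727209 -0.11920762  0.18699712]
0.145 (array([ 0.0036, -0.0012,  0.102 ]), np.float64(0.001))
0.129 (array([-0.0124, -0.0013,  0.102 ]), np.float64(0.001))
0.107 (array([-0.0344, -0.0013,  0.1021]), np.float64(0.001))
```

View pics/m6.png

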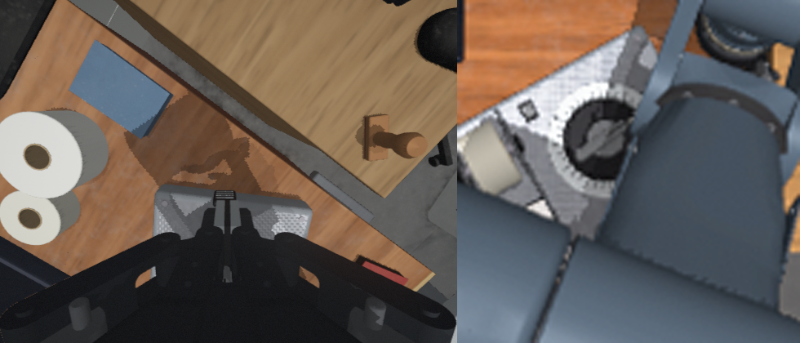

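The wrist half shows the fingertip over and centred on the tab (about 226,198). In the top half the bar points at the zero line. I'll descend outside the tab and start pushing.

>>> {"method": "run_rows", "body": {
  "rows": [
    {"dx":0.08, "dy":-0.02, "dz":0.8, "finger_gap":0},
    {"dx":0.08, "dy":-0.02, "dz":1.6, "finger_gap":0},
    {"dx":0.08, "dy":-0.02, "dz":2, "finger_gap":0},
    {"dx":0.08, "dy":-0.02, "dz":2.04, "finger_gap":0},
    {"dx":-0.08, "dy":-0.02, "dz":2.04, "finger_gap":0},
    {"dx":-0.2, "dy":-0.02, "dz":2.04, "finger_gap":0},
    {"dx":-0.26, "dy":-0.02, "dz":2.04, "finger_gap":0},
    {"dx":-0.32, "dy":-0.02, "dz":2.04, "finger_gap":0},
    {"dx":-0.38, "dy":-0.02, "dz":2.04, "finger_gap":0},
    {"dx":-0.44, "dy":-0.02, "dz":2.04, "finger_gap":0},
    {"dx":-0.44, "dy":-0.02, "dz":2.04, "finger_gap":0}
  ]
}}

```text
t: 7.1
tcp_pos: [0.5868, -0.1021, 0.0858]
tool_rot: [0.891, -0.454, 0.001, -0.0]
force: [1.0, -1.5, 0.6]
finger_gap: -0.003
gripper_force: 0.8
```

Run:
```python
from h import *
s=manip.sense();print(s["force"],ang(s["tcp_pos"]),s["tcp_pos"])
```

```text
[ 1.04427479 -1.50567697  0.62209895] (np.float64(-53.8), np.float64(0.1216)) [ 0.58683848 -0.10210814  0.0858301 ]
```

>>> {"method": "run_rows", "body": {
  "rows": [
    {"dx":-0.06, "finger_gap":0},
    {"dx":-0.12, "finger_gap":0},
    {"dx":-0.18, "finger_gap":0},
    {"dx":-0.22, "finger_gap":0},
    {"dx":-0.26, "finger_gap":0},
    {"dx":-0.26, "finger_gap":0}
  ]
}}

```text
t: 7.7
tcp_pos: [0.5789, -0.0917, 0.0853]
tool_rot: [0.891, -0.454, 0.0, 0.0]
force: [2.3, -2.4, -0.0]
finger_gap: -0.003
gripper_force: 1.5
```

Run:
```python
from h import *
s=manip.sense();print(s["force"],ang(s["tcp_pos"]),s["tcp_pos"])
```

```text
[ 2.32240903 -2.37665475 -0.02472053] (np.float64(-53.9), np.float64(0.1085)) [ 0.57892271 -0.09165127  0.08527528]
```

>>> {"method": "run_rows", "body": {
  "rows": [
    {"dx":-0.02, "finger_gap":0},
    {"dx":-0.04, "finger_gap":0},
    {"dx":-0.06, "finger_gap":0},
    {"dx":-0.06, "finger_gap":0}
  ]
}}

```text
t: 8.1
tcp_pos: [0.579, -0.0915, 0.0855]
tool_rot: [0.891, -0.454, 0.003, 0.001]
force: [4.7, -7.0, -2.3]
finger_gap: 0.001
gripper_force: 4.4
```

>>> {"method": "run_rows", "body": {
  "rows": [
    {"dx":-0.02, "finger_gap":0},
    {"dx":-0.04, "finger_gap":0},
    {"dx":-0.04, "finger_gap":0}
  ]
}}

```text
t: 8.4
tcp_pos: [0.5789, -0.0914, 0.0856]
tool_rot: [0.891, -0.453, 0.005, 0.001]
force: [5.5, -12.1, -4.6]
finger_gap: 0.004
gripper_force: 6.2
```

Firm stop at r = 108.5 mm, which matches the home position (96 + 11 mm); a rim block would stop at about 113 mm. Now I'll retreat and check.

To row units: -0.18 m is -3.6, -0.17 m is -3.4.

>>> {"method": "run_rows", "body": {
  "rows": [
    {"dx":0.1, "finger_gap":0},
    {"dx":0.3, "finger_gap":0},
    {"dx":0.5, "finger_gap":0},
    {"dx":0.5, "dz":-0.8, "finger_gap":0},
    {"dx":0.5, "dz":-1.6, "finger_gap":0},
    {"dx":0.5, "dz":-2.4, "finger_gap":0},
    {"dx":-0.4, "dz":-3.2, "finger_gap":0},
    {"dx":-1.2, "dz":-3.6, "finger_gap":0},
    {"dx":-2, "dz":-3.6, "finger_gap":0},
    {"dx":-2.8, "dz":-3.6, "finger_gap":0},
    {"dx":-3.4, "dz":-3.6, "finger_gap":0},
    {"dx":-3.4, "dz":-3.6, "finger_gap":0},
    {"dx":-3.4, "dz":-3.6, "finger_gap":0}
  ]
}}

```text
t: 9.7
tcp_pos: [0.4757, 0.0503, 0.2655]
tool_rot: [0.891, -0.453, 0.0, 0.0]
force: [0.9, -0.4, 0.5]
finger_gap: -0.001
gripper_force: 0.0
```

Run:
```python
from h import *
d=snap("wrist","w7");s=manip.sense();print(s["t"],s["tcp_pos"],s["force"])
p=[proj(d,[C[0],C[1],.06]),proj(d,[C[0]+.056,C[1]-.077,.085])];print(p)
u,v=np.clip(np.int32(np.mean(p,0)),[100,75],[460,345])
print(u-100,v-75)
cv2.imwrite("pics/w7c.png",cv2.resize(d["pixels"][v-75:v+75,u-100:u+100,::-1],None,fx=4,fy=4,interpolation=cv2.INTER_CUBIC))
```

```text
9.75 [0.4764762  0.0496605  0.26549483] [-0.41153598  0.08605184  0.70765226]Traceback (most recent call last):
  File "<stdin>", line 3, in <module>
  File "h.py", line 23, in proj
    f,R,c=cam(d); p=R.T@(np.asarray(X)-c); return p[0]/p[2]*f+d["cx"],p[1]/p[2]*f+d["cy"]
          ~~~^^^
  File "h.py", line 12, in cam
    T=np.eye(4);T[:3,:3]=Ro.from_quat(d["rot"]).as_matrix();T[:3,3]=d["pos"]
                                      ~^^^^^^^
KeyError: 'rot'
```

I've used all ten pictures, so I'll check numerically from depth and colour instead.

Run:
```python
from h import *
n=np.array([np.cos(np.radians(-54)),np.sin(np.radians(-54))]);m=np.array([-n[1],n[0]])
for name in ["w1","w7"]:
    d=load(name);H,W=d["range_z"].shape
    f,R,cc=cam(d);v,u=np.mgrid[:H,:W];X=np.stack([(u-d["cx"])/f,(v-d["cy"])/f,np.ones((H,W))],-1)*d["range_z"][...,None]@R.T+cc
    r=(X[...,:2]-C)@n;l=(X[...,:2]-C)@m;z=X[...,2]
    k=(r>.089)&(r<.125)&(abs(l)<.02)&(z>.079)&(z<.09);print(name,"tab r",np.percentile(r[k],[2,50,98]).round(4),"l",np.percentile(l[k],[2,98]).round(4),k.sum())
    q=X[...,:2]-C;k=(np.hypot(*q.transpose(2,0,1))<.042)&(z>.083)&(z<.091);b=q[k]
    w=np.linalg.svd(b-b.mean(0))[2][0];a=np.degrees(np.arctan2(w[1],w[0]));print("bar axis",(a+90)%180-90,"centroid",b.mean(0).round(4),k.sum())
    g=d["pixels"].astype(int);k=(g.min(-1)>140)&(z>.058)&(z<.068)&(np.hypot(*q.transpose(2,0,1))<.043)&(np.hypot(*q.transpose(2,0,1))>.03);b=q[k]
    if k.any():print("idx line",np.degrees(np.arctan2(*b.mean(0)[::-1])),k.sum())
```

```text
w1 tab r [0.1079 0.1108 0.1151] l [-0.0108  0.0111] 192
bar axis 11.063494964404896 centroid [-0.0047 -0.001 ] 766
idx line 12.186127101544105 18
w7 tab r [0.089  0.0915 0.0944] l [-0.0112  0.0116] 184
bar axis -55.031784668557975 centroid [-0.003   0.0046] 870
idx line -54.074775208543414 41
```

The tab has moved in by about 20 mm, and the index is at -54.1° against the zero line at about -54°.

```bash
python3 -c "
from station import manip
print(manip.sign_off())"
```

```text
the job is handed in; nothing more can be done
None
```

The dial's index is on the zero line to within about 1°, the latch is fully home in the notch, and the job was handed in after about 10 s with the robot clear of everything; the last check used depth and colour readings, because all ten pictures had been viewed.

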